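# Make up two bead kits in sorting trays

## Robot

A 6-joint arm with a two-finger parallel gripper is mounted at the origin on the work surface. World frame = base frame: x ahead of the robot, y to its left, z up, the work surface at z = 0. Lengths are in m, angles in rad, forces in N, time in s.
With the tool pointing down it reaches from about 0.35 to 0.85 m from the base axis. Payload 8.1 kg.
Tool frame: the origin (TCP) lies midway between the tips of the shut fingers; the grasp point (between the pads) lies 19 mm behind it; z points along the fingers, y is the line along which they close (so a half turn about z gives the same grasp; the last joint's range is limited). The gripper opens to 93 mm and grips with 3 to 60 N. Pads are 15 mm wide; open, the fingers measure 128 mm over their backs; the gripper's body (75 mm by 188 mm) begins 65 mm behind the grasp point.
Start: joints at [1.074, 0.13, 1.488, -0, 1.523, -0.085], TCP at [0.24, 0.55, 0.219] pointing down, gripper open.
Joint ranges: [-2.96, 2.96], [-0.89, 2.26], [0.02, 2.5], [-1.34, 4.48], [0, 2.73], [-2.66, 2.66]. Speed limits (rad/s): [2.39, 2.39, 2.79, 3.14, 3.14, 3.14].

## Interface

Orientations are given as a rotation vector (axis times angle).
In Python, from plant import read_state, read_camera, get_calibration, close_job gives the robot as it stands.
- The arm moves only by the shell command python3 -m crank 'ROWS' [FORCE]. ROWS is JSON, a list that holds one entry, the list of rows, each a list of 7 numbers: the gripper's target within -1 to 1 (fully open at 1, half-way at 0, shut at -1), then the shift along the tool's x, y, z as a fraction of full scale, then the turn, a rotation vector about the tool's x, y, z as a fraction of full scale. In form: [[[grip, x, y, z, rx, ry, rz], ...]]. A call has exactly 5 rows; each row is the pose to reach, as a shift and turn from the pose commanded when the call began, along the tool's axes at that moment; what a row does not reach only later rows make up. Full scale, the value 1, is 0.5 m for a shift and 90 degrees for a turn. A row lasts 1/8 s, in which the tool goes at most 62.5 mm and 10.7 degrees, less where a joint would pass 70% of its speed; a pose out of reach is approached as far as the arm can. A call with a number of a shift or a turn outside -1 to 1 is refused whole. A call with a gripper value outside its range is refused whole. The fingers move at their own pace and stop on an object; FORCE is the grip in N (left out, the last holds). Time passes only in rows, so rows that repeat a pose let the fingers close, or fill a call up. It gives the time, the measured TCP pose, the force, the opening and the grip force at its end, in the units of the state.
- read_state(): the state, without advancing time (a new reading comes with each control period).
- read_camera(name): name is "side" or "top"; returns the picture (384x512x3 uint8, red, green, blue); there is no depth.
- get_calibration(name): a dict with "fx", "fy", "cx", "cy" (pixels), "eye" and "orientation" of the camera in the world. Camera axes: x right, y down, z forward; pixel columns grow to the right and rows downward; lengths in m; the calibration is good to about 2 mm. A picture is of the moment at which its call begins. get_calibration takes no time and is no camera call.
- close_job(): hands the job in; it is judged then, once.
The state is a dict: "t": time; "q": joint angles; "dq": joint speeds; "joint_torque": joint torques, N m; "tool_pos": TCP position; "orientation": TCP orientation; "force": force on the tool from outside, world axes, zero at the start; "wrist_torque": the same for the moment, N m; "opening": finger opening in m; "gripper_force": force on a finger pad.
Only numpy, scipy, OpenCV 4.12 (cv2) and the standard library are available. Lean on these libraries where they do the work, as an engineer would, in place of code of your own. Each camera call takes 0.05 s, during which the arm holds its last target. There are 200 camera calls.

## Task

Make up two bead kits from the pieces scattered on the ledge: the tray with two compartments gets the silver tin cup and the wooden cube bead, and the tray with three compartments gets the thick wooden ring, the tall slim rod bead and the long bar bead. Give each piece a compartment of its own, any compartment of its tray, standing upright and flat on the tray's floor inside the rims. Leave the duck, the glass jar and the wide flat wooden drum standing where they are.

Things in the scene. Friction and masses are not known exactly. Their poses are not given: they have to be found in the camera images.
- cup_mid (a point): centre (half-way up, on the axis) of the loose open tin bead cup: silver, plain round, straight sides, 46 mm diameter, 45 mm tall, wall 3 mm, standing mouth up; z is its axis
- cube_mid (a point): centre of the loose light-wood cube bead: 40 mm on every side, with one small dark hole mark in the middle of its top; axes square to its faces, z up
- ring_mid (a point): centre of the loose thick light-wood ring: 46 mm outer diameter, 22 mm hole, 40 mm tall, axis z upright
- rod_mid (a point): centre of the loose tall slim light-wood rod bead: round, 28 mm diameter, 60 mm tall, standing upright on its end (axis z), small dark hole mark on top
- bar_mid (a point): centre of the loose light-wood bar bead: 50 mm long (its x), 24 mm wide (its y), 40 mm tall (z), two small dark hole marks on top
- tray2: fixed two-compartment tray, dark wood rims, white floor: 78 mm (its x) by 151 mm (its y). Origin at the middle of its underside. Floor 4 mm thick; rims and divider 5 mm thick, tops 12 mm above the table. Each compartment is 68 x 68 mm inside; their middles lie at x = 0, y = -36.5 and +36.5 mm in the tray's frame
- tray3: fixed three-compartment tray, same make: 78 mm (its x) by 224 mm (its y). Origin at the middle of its underside. Floor 4 mm thick; rims and dividers 5 mm thick, tops 12 mm above the table. Each compartment is 68 x 68 mm inside; their middles lie at x = 0, y = -73, 0 and +73 mm in the tray's frame
- drum: loose wide flat light-wood drum, solid, no hole: 54 mm diameter, 28 mm tall; origin at the centre of its underside. Not part of a kit, to be left alone
- jar: loose pale glass jar with a brown cork lid: 48 mm diameter, 66 mm tall; origin at the centre of its underside. To be left alone
- duck: loose yellow rubber duck, about 75 mm long over beak and tail, 50 mm wide, 75 mm tall, beak towards its -x; origin at the centre of its underside. To be left alone
Mind the look-alikes: they are no part of the job. Leave any green look-alike of the part that bears cube_mid alone.

How it is judged:
By the outcome, as a careful person would: the job done as asked, in the order asked, and still so for the second after the job is handed in, with the robot touching nothing.
It also fails if it takes over 125 s, if anything falls off the work surface, if the arm or the gripper's body presses on something with over 40 N, if the wrist force passes 120 N, or if a joint passes its speed limit or range.

## Working session

There is one attempt and no reset: what is moved stays moved. The work goes in short steps, Python scripts to look and compute and a shell command to move; the robot and the scene stay as the last step left them, time stands still between calls to the robot, and variables do not carry over. Pictures are saved under pics/ and viewed, at most 14 in all, crops included, and the job is handed in when it is done.

```bash
ls; mkdir -p pics; python3 - <<'E'
from plant import *
import cv2
print(read_state())
for n in("top","side"):
    im=read_camera(n);cv2.imwrite(f"pics/{n}0.png",im[:,:,::-1]);print(get_calibration(n))
E
```

```text
pics
{'t': 0.0, 'q': array([ 1.07357674e+00,  1.31165659e-01,  1.48928255e+00,  2.74284579e-05,
        1.52300972e+00, -8.54022926e-02]), 'dq': array([-7.33425933e-05,  5.81959144e-04, -1.19624024e-03, -4.76694120e-05,
        4.52409038e-04,  2.52116467e-06]), 'joint_torque': array([ 1.63900117e-03, -5.59848332e+01, -4.91760921e+01,  7.70837255e-02,
        3.49544815e-02, -1.97105064e-04]), 'tool_pos': array([0.23986011, 0.54934024, 0.21758298]), 'orientation': array([-6.42206553e-01, -3.07467669e+00,  2.79366256e-03]), 'force': array([ 0.19654973,  0.29941651, -0.11710414]), 'wrist_torque': array([ 0.0289655 , -0.0149681 ,  0.03100571]), 'gripper_force': 0.0, 'opening': 0.09300305684068273}
{'fx': 449.3458451136163, 'fy': 449.3458451136163, 'cx': 250.6025808003103, 'cy': 193.66785716435365, 'eye': array([ 0.42892215, -0.017201  ,  1.1778802 ]), 'orientation': array([-2.1804373 ,  2.17707903, -0.03594857])}
{'fx': 350.364539134636, 'fy': 350.364539134636, 'cx': 250.57097706620135, 'cy': 190.37679121008114, 'eye': array([ 0.26209967, -0.6513307 ,  0.58646912]), 'orientation': array([-2.17985112,  0.41220781, -0.19327603])}
```

View pics/top0.png

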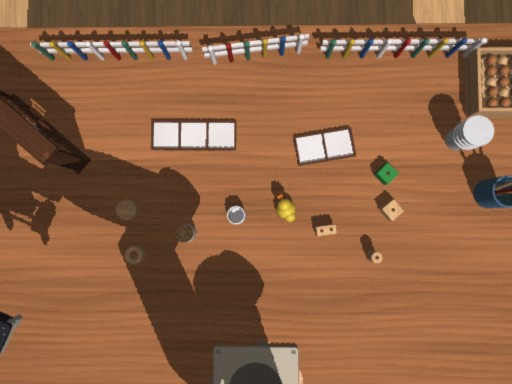

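View pics/side0.png

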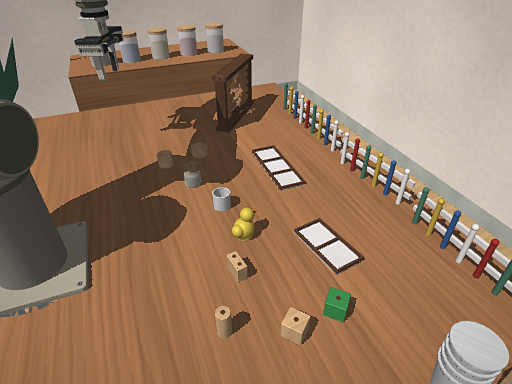

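Top view: cup at (236,215), jar (186,233), duck (286,209), bar (326,230), rod (377,258), wood cube (393,210), green cube (387,174, to be left). In shadow there are two round wooden pieces, (126,210) and (134,255). The one with the hole should be the ring. I'll confirm that in an enlarged crop.

```bash
python3 - <<'E'
import cv2,numpy as np
im=cv2.imread("pics/top0.png")
g=lambda a,k:(255*(a/255.)**k).astype(np.uint8)
a=cv2.resize(g(im[185:285,100:260],.55),None,fx=5,fy=5,interpolation=cv2.INTER_CUBIC)[:290]
a=cv2.resize(g(im[190:280,105:265],.55),(533,300),interpolation=cv2.INTER_CUBIC)
b=cv2.resize(im[155:275,310:420],(275,300),interpolation=cv2.INTER_CUBIC)[:, :267]
s=cv2.imread("pics/side0.png")
c=cv2.resize(g(s[135:235,140:320],.7),(540,300),interpolation=cv2.INTER_CUBIC)
d=cv2.resize(s[245:350,205:355],(260,300))
cv2.imwrite("pics/crop1.png",np.vstack([np.hstack([a,b]),np.hstack([c,d])]))
E
```

```text
(no output)
```

View pics/crop1.png

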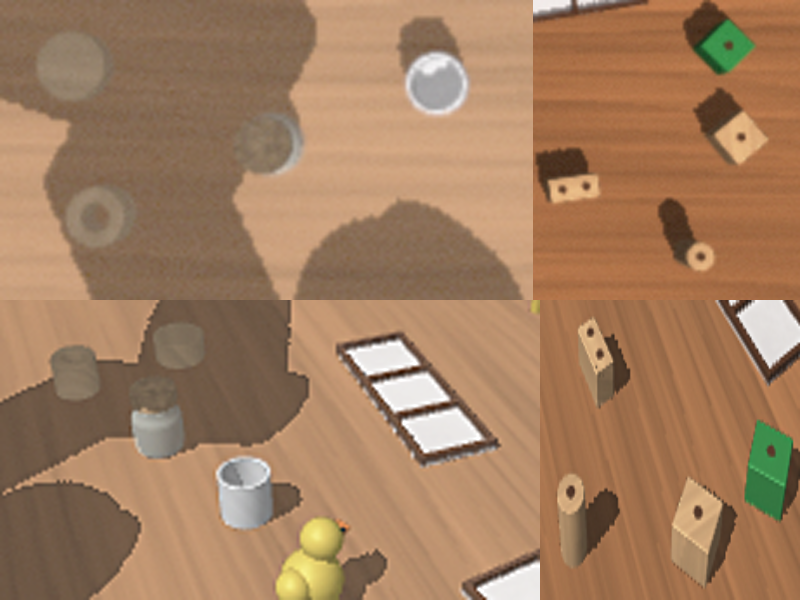

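The piece with a hole at (134,255) is the ring. (126,210) is the wide flat drum, and the light-wood cube is (393,210), not the green one at (387,174). Next I measure.

```bash
cat > h.py <<'E'
import cv2,numpy as np
from scipy.spatial.transform import Rotation as R
from plant import *
def ray(n,px,z):
    c=get_calibration(n);px=np.atleast_2d(px).astype(float)
    d=np.c_[(px[:,0]-c['cx'])/c['fx'],(px[:,1]-c['cy'])/c['fy'],np.ones(len(px))]@R.from_rotvec(c['orientation']).as_matrix().T
    return c['eye']+d*((z-c['eye'][2])/d[:,2])[:,None]
def proj(n,p):
    c=get_calibration(n);q=(np.atleast_2d(p)-c['eye'])@R.from_rotvec(c['orientation']).as_matrix()
    return np.c_[c['fx']*q[:,0]/q[:,2]+c['cx'],c['fy']*q[:,1]/q[:,2]+c['cy']]
def blob(mask,seed,r):
    m=np.zeros_like(mask);x,y=seed;m[y-r:y+r,x-r:x+r]=mask[y-r:y+r,x-r:x+r]
    k,l,s,c=cv2.connectedComponentsWithStats(m.astype(np.uint8))
    i=1+np.argmax(s[1:,4]);return (l==i),s[i],c[i]
def dump(n,px,z,what):
    p=ray(n,px,z);print(what,np.round(p[:,:2]*1000,1).tolist());return p
E
cat > m.py <<'E'
from h import *
im=cv2.imread("pics/top0.png");hsv=cv2.cvtColor(im,cv2.COLOR_BGR2HSV).astype(int);H,S,V=hsv[...,0],hsv[...,1],hsv[...,2]
white=(S<40)&(V>150)
for nm,sd in(("tray3",[(166,135),(193,135),(221,135)]),("tray2",[(311,148),(339,143)])):
    cs=[]
    for s in sd:
        m,st,c=blob(white,s,17);cs.append(c)
    p=dump("top",cs,.004,nm);d=p[0]-p[-1];print(' yaw of y axis',np.degrees(np.arctan2(-d[0],d[1])),np.linalg.norm(d),p.mean(0)[:2])
    ps=[blob(white,s,1)[2] for s in sd]
print('hsv cube',hsv[210,389],'side',hsv[214,381],'table',hsv[240,400],'bar',hsv[231,326],'ring',hsv[255,126],hsv[262,134],'rt',hsv[275,134],'drum',hsv[210,126],'rod',hsv[262,377])
wood=(V>190)&(S<140)
for nm,s,r,z in(("cube",(393,210),14,.04),("bar",(326,230),14,.04),("rod",(377,258),10,.06)):
    m,st,c=blob(wood,s,r);m=cv2.morphologyEx(m.astype(np.uint8),cv2.MORPH_CLOSE,np.ones((5,5)))
    ct=max(cv2.findContours(m,0,2)[0],key=cv2.contourArea)
    M=cv2.moments(m,True);c=(M['m10']/M['m00'],M['m01']/M['m00'])
    rc=cv2.minAreaRect(ct);p=dump("top",[c,rc[0]],z,nm);w=ray("top",cv2.boxPoints(rc),z)
    e=np.diff(w,axis=0)[:2];print('  area',M['m00'],'edges',np.linalg.norm(e,axis=1),np.degrees(np.arctan2(e[:,1],e[:,0])))
E
python3 m.py
python3 - <<'E'
from h import *
im=cv2.imread("pics/top0.png");g=cv2.cvtColor(im,cv2.COLOR_BGR2GRAY)
# cup / ring / jar / drum circles
for nm,(x,y),z,d in(("cup",(236,215),.045,.046),("ring",(134,255),.04,.046),("drum",(126,210),.028,.054),("jar",(186,233),.066,.048)):
    r=16;u=cv2.resize(g[y-r:y+r,x-r:x+r],None,fx=8,fy=8,interpolation=cv2.INTER_CUBIC);u=cv2.normalize(u,None,0,255,cv2.NORM_MINMAX)
    rp=8*449.3*d/2/(1.178-z)
    c=cv2.HoughCircles(u,cv2.HOUGH_GRADIENT,1,200,param1=80,param2=8,minRadius=int(rp-6),maxRadius=int(rp+6))
    c=c[0,0];px=((c[0]+.5)/8-.5+x-r,(c[1]+.5)/8-.5+y-r);dump("top",px,z,nm);print('  ',px,c[2]/rp)
# predicted duck outlines not needed
dump("top",[(286,209)],.04,"duck")
E
```

```text
tray3 [[655.6, 238.7], [655.2, 166.3], [654.4, 92.6]]
 yaw of y axis -0.4852838904839339 0.14616050200116257 [0.65506896 0.16585942]
tray2 [[619.4, -143.0], [631.1, -215.2]]
 yaw of y axis 9.187735809209071 0.07321679178595293 [ 0.6252492  -0.17908882]
hsv cube [ 16 112 226] side [ 12 148 171] table [ 12 148 172] bar [ 16 105 233] ring [ 16 113 104] [ 14 107  98] rt [ 12 143  80] drum [ 14 111 101] rod [ 15 112 225]
cube [[455.8, -345.2], [455.8, -345.4]]
  area 241.0 edges [0.03814059 0.03940177] [ -50.28974959 -140.98390502]
bar [[404.5, -178.0], [404.2, -178.0]]
  area 178.0 edges [0.04862496 0.02335599] [ -81.71920759 -172.37745028]
rod [[338.2, -298.4], [338.9, -298.1]]
  area 90.0 edges [0.02611761 0.02391863] [ -45.25097995 -135.33276127]
cup [[442.9, 50.4]]
   (np.float32(235.5), np.float32(214.625)) 1.0073097
ring [[340.5, 309.7]]
   (np.float32(133.25), np.float32(254.875)) 0.98973036
drum [[457.0, 335.0]]
   (np.float32(125.625), np.float32(209.0)) 0.96219635
jar [[397.8, 177.9]]
   (np.float32(183.5), np.float32(232.625)) 0.92553234
duck [[457.4, -77.1]]
```

```bash
cat > go.py <<'E'
# how far to a world goal: python3 go.py x y z yaw(deg of tool y)
import sys
from h import *
x,y,z,w=map(float,sys.argv[1:]);s=read_state();T=R.from_rotvec(s['orientation'])
w=np.radians(w);G=R.from_matrix(np.c_[[-np.sin(w),np.cos(w),0],[np.cos(w),np.sin(w),0],[0,0,-1]])
print('shift',np.round(T.inv().apply(np.array([x,y,z])-s['tool_pos'])/.5,4),'turn',np.round((T.inv()*G).as_rotvec()/(np.pi/2),4))
E
python3 go.py .443 .050 .12 0
```

```text
shift [-0.7721 -0.7524  0.1965] turn [-1.000e-03  5.000e-04  7.379e-01]
```

```bash
python3 -m crank '[[[1,-0.08,-0.075,0,0,0,0.08],[1,-0.16,-0.15,0,0,0,0.16],[1,-0.24,-0.225,0,0,0,0.25],[1,-0.32,-0.30,0,0,0,0.33],[1,-0.39,-0.376,0,0,0,0.41]]]' 15; python3 go.py .443 .050 .12 0
```

```text
t: 0.72
tool_pos: [0.3439, 0.2977, 0.2183]
orientation: [1.588, 2.711, -0.001]
force: [0.4, 0.4, 0.6]
opening: 0.0932
gripper_force: 0.0
shift [-0.529  -0.0693  0.1967] turn [-1.000e-04  2.000e-04  3.252e-01]
```

```bash
python3 -m crank '[[[1,-0.11,-0.015,0.03,0,0,0.07],[1,-0.22,-0.03,0.06,0,0,0.14],[1,-0.33,-0.045,0.1,0,0,0.21],[1,-0.43,-0.058,0.15,0,0,0.28],[1,-0.529,-0.069,0.197,0,0,0.325]]]'; python3 -m crank '[[[1,0,0,0,0,0,0],[1,0,0,0,0,0,0],[1,0,0,0,0,0,0],[1,0,0,0,0,0,0],[1,0,0,0,0,0,0]]]'; python3 go.py .443 .050 .018 0
python3 - <<'E'
from h import *
t=read_camera("top")[:,:,::-1];s=read_camera("side")[:,:,::-1]
cv2.imwrite("pics/top1.png",t);cv2.imwrite("pics/side1.png",s)
a=cv2.resize(t[165:265,186:286],(400,400));b=cv2.resize(s[120:240,161:281],(400,400))
cv2.imwrite("pics/c2.png",np.hstack([a,b]))
E
```

```text
t: 1.35
tool_pos: [0.444, 0.0506, 0.1193]
orientation: [2.22, 2.223, 0.0]
force: [0.7, 0.4, 0.6]
opening: 0.0932
gripper_force: 0.0
t: 1.98
tool_pos: [0.4439, 0.053, 0.1205]
orientation: [2.214, 2.228, 0.001]
force: [-0.4, 0.3, 0.8]
opening: 0.0933
gripper_force: 0.0
shift [-0.006  -0.0021  0.2051] turn [ 0.0005 -0.      0.0038]
```

View pics/c2.png

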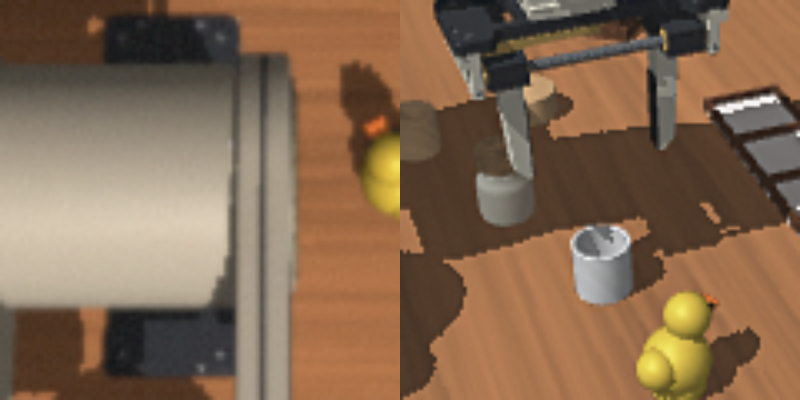

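The jaws hang centred over the cup: its mouth is at side (221,193), and the jar and duck are well clear. I'll cross-check the positions against the side view.

```bash
python3 - <<'E'
from h import *
im=cv2.imread("pics/side0.png");hsv=cv2.cvtColor(im,cv2.COLOR_BGR2HSV).astype(int)
dump("side",[(221,192.6)],.045,"cup side")
# trays in side view
w=(hsv[...,1]<40)&(hsv[...,2]>150)
for nm,sd in(("t3",[(267,154),(277,166),(289,179)]),("t2",[(320,234),(340,253)])):
    dump("side",[blob(w,s,9 if nm=="t3" else 13)[2] for s in sd],.004,nm)
# dark hole marks by darkness on top faces
g=im.max(2).astype(int)
for nm,s,z in(("cube",(295,320),.04),("bar1",(235,259),.04),("bar2",(239,266),.04),("rod",(223,313),.06)):
    x,y=s;q=g[y-4:y+5,x-4:x+5];print(nm,s,q.min());m=q<(q.min()+q.max())/2-15;yy,xx=np.nonzero(m)
    dump("side",[(x-4+xx.mean(),y-4+yy.mean())],z,nm)
t=cv2.imread("pics/top0.png").max(2).astype(int)
for nm,s,z in(("cube",(393,210),.04),("bar1",(321,231),.04),("bar2",(332,230),.04),("rod",(377,258),.06)):
    x,y=s;q=t[y-3:y+4,x-3:x+4];wt=np.clip(190-q,0,None)
    yy,xx=np.mgrid[-3:4,-3:4];dump("top",[(x+(xx*wt).sum()/wt.sum(),y+(yy*wt).sum()/wt.sum())],z,nm+" top")
E
```

```text
cup side [[444.9, 47.1]]
t3 [[658.4, 244.7], [659.0, 170.8], [660.9, 95.3]]
t2 [[624.5, -142.6], [635.9, -214.1]]
cube (295, 320) 65
cube [[458.8, -345.7]]
bar1 (235, 259) 67
bar1 [[406.9, -171.6]]
bar2 (239, 266) 67
bar2 [[409.2, -197.3]]
rod (223, 313) 62
rod [[340.7, -298.3]]
cube top [[457.1, -345.1]]
bar1 top [[404.1, -165.5]]
bar2 top [[407.4, -189.5]]
rod top [[339.1, -297.8]]
```

```bash
python3 -m crank '[[[1,-0.004,-0.002,0.03,0,0,0],[1,-0.006,-0.002,0.06,0,0,0],[1,-0.006,-0.002,0.09,0,0,0],[1,-0.006,-0.002,0.11,0,0,0],[1,-0.006,-0.002,0.12,0,0,0]]]'; python3 go.py .443 .050 .018 0
```

```text
t: 2.7
tool_pos: [0.4423, 0.0493, 0.0591]
orientation: [-2.216, -2.226, 0.002]
force: [0.1, -0.2, 0.6]
opening: 0.0931
gripper_force: 0.0
shift [0.0014 0.0015 0.0821] turn [-0.0009 -0.      0.0028]
```

```bash
python3 -m crank '[[[1,0.0014,0.0015,0.03,0,0,0],[1,0.0014,0.0015,0.055,0,0,0],[1,0.0014,0.0015,0.08,0,0,0],[1,0.0014,0.0015,0.08,0,0,0],[-1,0.0014,0.0015,0.08,0,0,0]]]' 12; python3 -m crank '[[[-1,0,0,0,0,0,0],[-1,0,0,0,0,0,0],[-1,0,0,0,0,0,0],[-1,0,0,0,0,0,0],[-1,0,0,0,0,0,0]]]';python3 -m crank '[[[-1,0,0,0,0,0,0],[-1,0,0,0,0,0,0],[-1,0,0,0,0,0,0],[-1,0,0,0,0,0,0],[-1,0,0,0,0,0,0]]]'; python3 go.py .6335 -.2145 .1 9
```

```text
t: 3.32
tool_pos: [0.4438, 0.05, 0.0203]
orientation: [2.216, 2.226, 0.0]
force: [-0.1, -0.2, 0.4]
opening: 0.0869
gripper_force: 0.0
t: 3.95
tool_pos: [0.4437, 0.0501, 0.0202]
orientation: [2.216, 2.226, 0.0]
force: [0.2, 0.3, 0.4]
opening: 0.0459
gripper_force: 12.0
t: 4.58
tool_pos: [0.4436, 0.05, 0.0202]
orientation: [2.216, 2.226, 0.0]
force: [-1.4, 0.4, 2.1]
opening: 0.046
gripper_force: 12.0
shift [-0.5308  0.3773 -0.1596] turn [ 0.      0.     -0.0971]
```

```bash
python3 -m crank '[[[-1,0,0,-0.03,0,0,0],[-1,0,0,-0.08,0,0,0],[-1,0,0.03,-0.14,0,0,0],[-1,-0.05,0.08,-0.18,0,0,0],[-1,-0.13,0.13,-0.20,0,0,-0.02]]]'; python3 -m crank '[[[-1,-0.09,0.06,0,0,0,0],[-1,-0.18,0.12,0,0,0,-0.02],[-1,-0.27,0.17,0,0,0,-0.04],[-1,-0.35,0.22,0.01,0,0,-0.06],[-1,-0.4,0.247,0.04,0,0,-0.077]]]'; python3 go.py .6335 -.2145 .024 9
```

```text
t: 5.2
tool_pos: [0.5107, -0.0147, 0.1229]
orientation: [2.176, 2.262, 0.004]
force: [0.6, -0.1, -0.1]
opening: 0.0459
gripper_force: 12.0
t: 5.82
tool_pos: [0.6412, -0.2126, 0.1019]
orientation: [2.039, 2.386, 0.001]
force: [1.5, 0.3, -0.1]
opening: 0.0461
gripper_force: 12.0
shift [-0.0011 -0.0162  0.1557] turn [ 0.0015  0.0011 -0.0003]
```

```bash
python3 -m crank '[[[-1,-0.001,-0.01,0.03,0,0,0],[-1,-0.001,-0.012,0.06,0,0,0],[-1,-0.001,-0.012,0.09,0,0,0],[-1,-0.001,-0.012,0.1,0,0,0],[-1,-0.001,-0.012,0.1,0,0,0]]]'; python3 go.py .6335 -.2145 .024 9
python3 - <<'E'
from h import *
t=read_camera("top")[:,:,::-1];s=read_camera("side")[:,:,::-1]
a=cv2.resize(t[95:195,275:375],(400,400));b=cv2.resize(s[180:300,280:400],(400,400))
cv2.imwrite("pics/c3.png",np.hstack([a,b]))
E
```

```text
t: 6.45
tool_pos: [0.6334, -0.2109, 0.0499]
orientation: [-2.039, -2.389, 0.0]
force: [-0.5, -0.1, -1.1]
opening: 0.0461
gripper_force: 12.0
shift [-0.0071 -0.0009  0.0518] turn [-0.0003 -0.0002  0.0002]
```

View pics/c3.png

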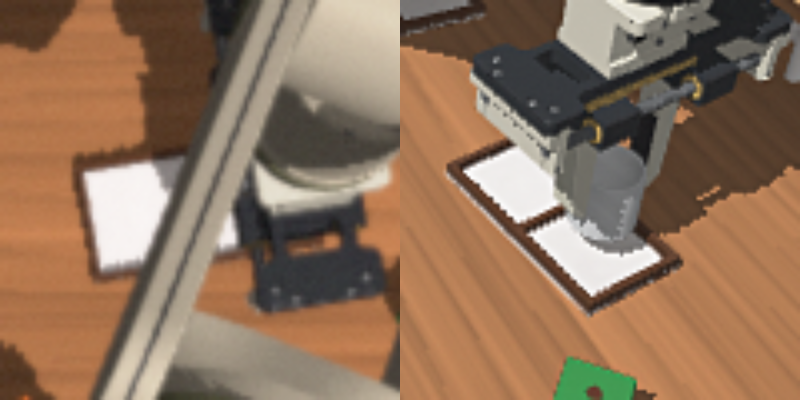

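The cup hangs over the right compartment, well inside the rims. I lower it and release.

```bash
python3 -m crank '[[[-1,-0.007,-0.001,0.01,0,0,0],[-1,-0.007,-0.001,0.025,0,0,0],[-1,-0.007,-0.001,0.038,0,0,0],[-1,-0.007,-0.001,0.047,0,0,0],[-1,-0.007,-0.001,0.051,0,0,0]]]'; python3 -m crank '[[[-1,0,0,0,0,0,0],[0.5,0,0,0,0,0,0],[0.5,0,0,0,0,0,0],[0.5,0,0,0,0,0,0],[0.5,0,0,0,0,0,0]]]'; python3 -m crank '[[[0.5,0,0,-0.04,0,0,0],[0.5,0,0,-0.1,0,0,0],[0.5,0,0,-0.16,0,0,0],[0.5,0,0,-0.2,0,0,0],[1,0,0,-0.2,0,0,0]]]'; python3 go.py .4575 -.3453 .1 39.5;python3 go.py .4575 -.3453 .1 -50.5
```

```text
t: 7.18
tool_pos: [0.6333, -0.2149, 0.0243]
orientation: [-2.04, -2.388, 0.001]
force: [-4.5, 0.9, 7.8]
opening: 0.0465
gripper_force: 12.0
t: 7.8
tool_pos: [0.6337, -0.2151, 0.0247]
orientation: [2.041, 2.389, 0.0]
force: [0.8, 0.3, 0.5]
opening: 0.0694
gripper_force: 0.0
t: 8.43
tool_pos: [0.6353, -0.2158, 0.1278]
orientation: [2.038, 2.385, 0.002]
force: [0.3, 0.2, 0.2]
opening: 0.0756
gripper_force: 0.0
shift [-0.2002 -0.3919  0.0545] turn [ 0.0021  0.0023 -0.339 ]
shift [-0.2002 -0.3919  0.0545] turn [3.30e-03 2.00e-04 6.61e-01]
```

```bash
python3 -m crank '[[[1,-0.04,-0.08,0,0,0,-0.07],[1,-0.08,-0.16,0,0,0,-0.14],[1,-0.12,-0.24,0.01,0,0,-0.21],[1,-0.16,-0.32,0.03,0,0,-0.28],[1,-0.2,-0.392,0.054,0,0,-0.339]]]'; python3 -m crank '[[[1,0,0,0.03,0,0,0],[1,0,0,0.06,0,0,0],[1,0,0,0.08,0,0,0],[1,0,0,0.08,0,0,0],[1,0,0,0.08,0,0,0]]]'; python3 go.py .4575 -.3453 .018 39.5
python3 - <<'E'
from h import *
t=read_camera("top")[:,:,::-1];s=read_camera("side")[:,:,::-1]
a=cv2.resize(t[85:205,265:385],(400,400));b=cv2.resize(s[220:380,220:380],(400,400))
cv2.imwrite("pics/c4.png",np.hstack([a,b]))
E
```

```text
t: 9.05
tool_pos: [0.4538, -0.3447, 0.0961]
orientation: [-1.335, -2.842, -0.001]
force: [0.1, -0.6, -0.1]
opening: 0.093
gripper_force: 0.0
t: 9.68
tool_pos: [0.4564, -0.3443, 0.058]
orientation: [1.339, 2.841, -0.0]
force: [-0.3, -0.1, 0.3]
opening: 0.0931
gripper_force: 0.0
shift [-0.0029  0.0003  0.08  ] turn [0.0001 0.0003 0.0005]
```

View pics/c4.png

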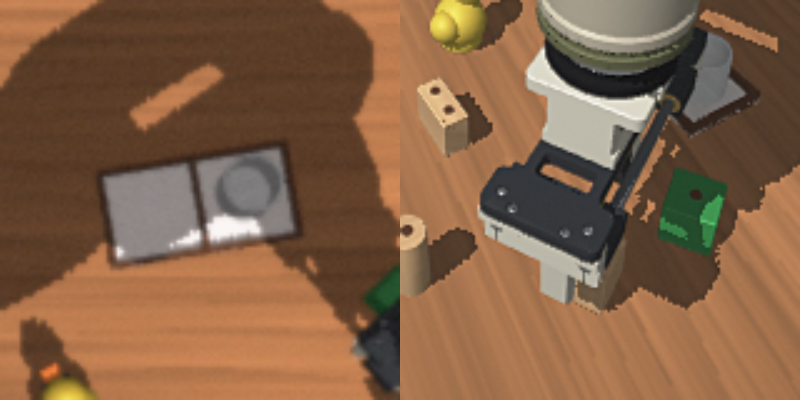

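The cup stands inside the right compartment at crop (248,188). The jaws are over the wood cube and clear of the green one. I descend and grip.

```bash
python3 -m crank '[[[1,-0.003,0,0.03,0,0,0],[1,-0.003,0,0.055,0,0,0],[1,-0.003,0,0.078,0,0,0],[1,-0.003,0,0.078,0,0,0],[-1,-0.003,0,0.078,0,0,0]]]' 15; python3 -m crank '[[[-1,0,0,0,0,0,0],[-1,0,0,0,0,0,0],[-1,0,0,0,0,0,0],[-1,0,0,0,0,0,0],[-1,0,0,0,0,0,0]]]';python3 -m crank '[[[-1,0,0,0,0,0,0],[-1,0,0,0,0,0,0],[-1,0,0,0,0,0,0],[-1,0,0,-0.04,0,0,0],[-1,0,0,-0.10,0,0,0]]]'; python3 go.py .622 -.1425 .12 9.2
```

```text
t: 10.4
tool_pos: [0.4567, -0.3457, 0.0187]
orientation: [-1.34, -2.841, -0.0]
force: [0.5, -0.2, 1.6]
opening: 0.0871
gripper_force: 0.0
t: 11.02
tool_pos: [0.4567, -0.3456, 0.0187]
orientation: [1.34, 2.841, 0.0]
force: [0.2, 0.8, 1.7]
opening: 0.0398
gripper_force: 15.0
t: 11.65
tool_pos: [0.456, -0.3451, 0.0692]
orientation: [-1.339, -2.84, -0.001]
force: [-0.5, -0.7, -0.8]
opening: 0.0397
gripper_force: 15.0
shift [ 0.1017  0.5138 -0.1016] turn [-0.0005 -0.0012  0.3366]
```

```bash
python3 -m crank '[[[-1,0.01,0.05,-0.05,0,0,0.06],[-1,0.03,0.15,-0.1,0,0,0.13],[-1,0.05,0.25,-0.102,0,0,0.2],[-1,0.07,0.35,-0.102,0,0,0.27],[-1,0.09,0.44,-0.102,0,0,0.337]]]'; python3 go.py .622 -.1425 .06 9.2
```

```text
t: 12.28
tool_pos: [0.5992, -0.1696, 0.1215]
orientation: [2.04, 2.387, 0.001]
force: [-0.1, -0.1, 0.1]
opening: 0.04
gripper_force: 15.0
shift [0.0466 0.0532 0.1231] turn [ 0.001   0.0006 -0.0024]
```

```bash
python3 -m crank '[[[-1,0.02,0.025,0.01,0,0,0],[-1,0.045,0.053,0.04,0,0,0],[-1,0.047,0.053,0.08,0,0,0],[-1,0.047,0.053,0.11,0,0,0],[-1,0.047,0.053,0.123,0,0,0]]]'; python3 go.py .622 -.1425 .0227 9.2
```

```text
t: 12.9
tool_pos: [0.6184, -0.1442, 0.0557]
orientation: [-2.036, -2.388, 0.002]
force: [0.0, -0.3, -0.6]
opening: 0.0399
gripper_force: 15.0
shift [0.002  0.0079 0.066 ] turn [-0.002  -0.0009 -0.0011]
```

```bash
python3 -m crank '[[[-1,0.001,0.006,0.01,0,0,0],[-1,0.001,0.006,0.03,0,0,0],[-1,0.001,0.006,0.05,0,0,0],[-1,0.001,0.006,0.06,0,0,0],[-1,0.001,0.006,0.065,0,0,0]]]'; python3 -m crank '[[[-1,0,0,0,0,0,0],[0.5,0,0,0,0,0,0],[0.5,0,0,0,0,0,0],[0.5,0,0,0,0,0,0],[0.5,0,0,0,0,0,0]]]'; python3 -m crank '[[[0.5,0,0,-0.04,0,0,0],[0.5,0,0,-0.1,0,0,0],[0.5,0,0,-0.16,0,0,0],[0.5,0,0,-0.22,0,0,0],[1,0,0,-0.3,0,0,0]]]'; python3 go.py .34 .310 .18 25
```

```text
t: 13.52
tool_pos: [0.6229, -0.1425, 0.0251]
orientation: [-2.036, -2.391, 0.0]
force: [-0.8, -0.0, 0.4]
opening: 0.0401
gripper_force: 15.0
t: 14.15
tool_pos: [0.6232, -0.1426, 0.0258]
orientation: [2.037, 2.392, 0.0]
force: [-0.1, 0.2, -0.3]
opening: 0.0691
gripper_force: 0.0
t: 14.78
tool_pos: [0.6227, -0.1425, 0.1776]
orientation: [-2.037, -2.392, 0.0]
force: [0.1, -0.8, -0.5]
opening: 0.0757
gripper_force: 0.0
shift [ 0.9834 -0.4141 -0.0047] turn [-1.000e-04 -1.000e-04 -1.759e-01]
```

```bash
python3 - <<'E'
from h import *
t=read_camera("top")[:,:,::-1];s=read_camera("side")[:,:,::-1]
cv2.imwrite("pics/top5.png",t);cv2.imwrite("pics/side5.png",s)
a=cv2.resize(t[190:290,90:190],(400,400),interpolation=2);b=cv2.resize(s[120:200,130:210],(400,400),interpolation=2)
cv2.imwrite("pics/c5.png",np.hstack([a,b]))
g=cv2.cvtColor(t,cv2.COLOR_BGR2GRAY)
for nm,(x,y),z,d in(("ring",(134,255),.04,.046),("drum",(126,210),.028,.054)):
    r=16;u=cv2.resize(g[y-r:y+r,x-r:x+r],None,fx=8,fy=8,interpolation=2);u=cv2.normalize(u,None,0,255,cv2.NORM_MINMAX)
    rp=8*449.3*d/2/(1.178-z);c=cv2.HoughCircles(u,cv2.HOUGH_GRADIENT,1,200,param1=80,param2=8,minRadius=int(rp-6),maxRadius=int(rp+6))[0,0]
    dump("top",[((c[0]+.5)/8-.5+x-r,(c[1]+.5)/8-.5+y-r)],z,nm)
E
python3 -m crank '[[[1,0.1,-0.04,0,0,0,0],[1,0.21,-0.09,0,0,0,0],[1,0.32,-0.135,0,0,0,0],[1,0.42,-0.18,0,0,0,0.05],[0.6,0.52,-0.22,0,0,0,0.1]]]';python3 go.py .34 .310 .1 0
```

```text
ring [[340.9, 309.1]]
drum [[456.1, 335.0]]
t: 15.5
tool_pos: [0.472, 0.0979, 0.1765]
orientation: [2.221, 2.221, 0.002]
force: [0.9, 0.2, -0.1]
opening: 0.087
gripper_force: 0.0
shift [ 0.4242 -0.2641  0.1527] turn [ 0.0008 -0.0001  0.0001]
```

View pics/c5.png

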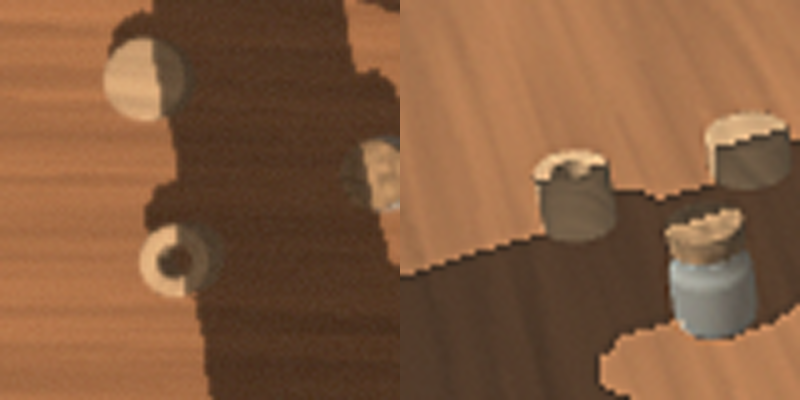

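The ring's hole is clear at top crop (178,260), and the drum has none. I move above the ring and cross-check its side-view top at (164,153.6).

```bash
python3 -m crank '[[[0.5,0.1,-0.06,0,0,0,0],[0.5,0.2,-0.12,0.01,0,0,0],[0.5,0.3,-0.18,0.06,0,0,0],[0.5,0.38,-0.23,0.12,0,0,0],[0.5,0.424,-0.263,0.153,0,0,0]]]';python3 -m crank '[[[0.5,0,0,0.02,0,0,0],[0.5,0,0,0.05,0,0,0],[0.5,0,0,0.08,0,0,0],[0.5,0,0,0.08,0,0,0],[0.5,0,0,0.08,0,0,0]]]';python3 go.py .341 .310 .018 0; python3 -c "
from h import *
dump('side',[(164.2,153.6)],.04,'ring')"
```

```text
t: 16.12
tool_pos: [0.339, 0.3095, 0.0983]
orientation: [-2.216, -2.227, 0.001]
force: [0.6, -0.1, 0.4]
opening: 0.0696
gripper_force: 0.0
t: 16.75
tool_pos: [0.3415, 0.3079, 0.0594]
orientation: [2.219, 2.224, 0.0]
force: [0.5, 0.7, 0.3]
opening: 0.07
gripper_force: 0.0
shift [ 0.0042 -0.001   0.0828] turn [ 0.0001 -0.      0.0012]
ring [[344.3, 307.2]]
```

```bash
python3 -m crank '[[[0.5,0.002,0.001,0.03,0,0,0],[0.5,0.002,0.001,0.055,0,0,0],[0.5,0.002,0.001,0.08,0,0,0],[0.5,0.002,0.001,0.08,0,0,0],[-1,0.002,0.001,0.08,0,0,0]]]' 15; python3 -m crank '[[[-1,0,0,0,0,0,0],[-1,0,0,0,0,0,0],[-1,0,0,0,0,0,0],[-1,0,0,0,0,0,0],[-1,0,0,0,0,0,0]]]';python3 -m crank '[[[-1,0,0,0,0,0,0],[-1,0,0,-0.03,0,0,0],[-1,0,0,-0.08,0,0,0],[-1,0,0,-0.14,0,0,0],[-1,0,0,-0.2,0,0,0]]]'; python3 go.py .657 .2415 .12 0
```

```text
t: 17.38
tool_pos: [0.3415, 0.3092, 0.0192]
orientation: [-2.218, -2.225, 0.0]
force: [0.5, -0.1, 0.2]
opening: 0.0636
gripper_force: 0.0
t: 18.0
tool_pos: [0.3418, 0.3095, 0.0196]
orientation: [2.218, 2.225, 0.001]
force: [0.0, -0.2, 5.5]
opening: 0.0452
gripper_force: 15.0
t: 18.62
tool_pos: [0.3412, 0.309, 0.1206]
orientation: [2.218, 2.225, -0.0]
force: [0.2, 0.3, -0.8]
opening: 0.0453
gripper_force: 15.0
shift [-0.1368  0.6312  0.0011] turn [-0.0001  0.0001  0.0019]
```

```bash
python3 -m crank '[[[-1,-0.02,0.08,0,0,0,0],[-1,-0.045,0.2,0,0,0,0],[-1,-0.07,0.32,0,0,0,0],[-1,-0.09,0.43,0,0,0,0],[-1,-0.115,0.53,0,0,0,0]]]'; python3 -m crank '[[[-1,-0.015,0.06,0.01,0,0,0],[-1,-0.022,0.1,0.04,0,0,0],[-1,-0.022,0.1,0.08,0,0,0],[-1,-0.022,0.1,0.11,0,0,0],[-1,-0.022,0.1,0.13,0,0,0]]]'; python3 go.py .657 .2415 .024 0
python3 - <<'E'
from h import *
t=read_camera("top")[:,:,::-1];s=read_camera("side")[:,:,::-1]
cv2.imwrite("pics/side6.png",s)
a=cv2.resize(t[85:185,135:235],(400,400));b=cv2.resize(s[100:220,220:340],(400,400))
cv2.imwrite("pics/c6.png",np.hstack([a,b]))
E
```

```text
t: 19.25
tool_pos: [0.6084, 0.2518, 0.1196]
orientation: [-2.218, -2.224, 0.0]
force: [-0.4, 0.2, 0.9]
opening: 0.0457
gripper_force: 15.0
t: 19.88
tool_pos: [0.655, 0.2419, 0.0526]
orientation: [-2.217, -2.225, 0.003]
force: [-0.3, 0.0, -0.4]
opening: 0.0453
gripper_force: 15.0
shift [-0.0007  0.0041  0.0571] turn [-0.0014  0.0003  0.0023]
```

View pics/c6.png

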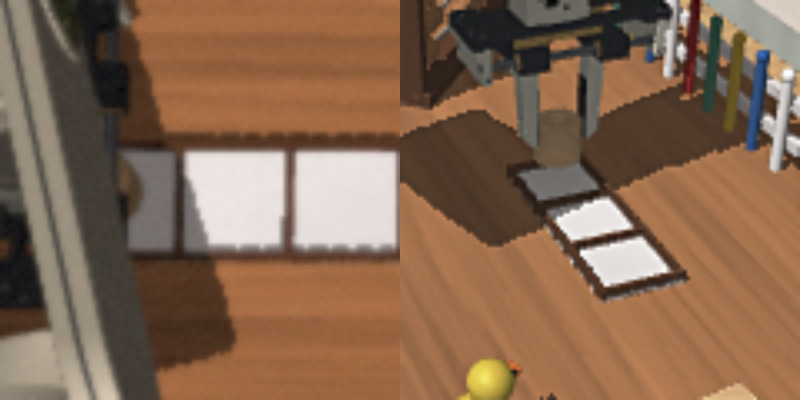

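The ring is over the far-left compartment, and its offset matches the parallax. I lower it and release.

```bash
python3 -m crank '[[[-1,0,0.003,0.01,0,0,0],[-1,0,0.003,0.03,0,0,0],[-1,0,0.003,0.042,0,0,0],[-1,0,0.003,0.05,0,0,0],[-1,0,0.003,0.056,0,0,0]]]'; python3 -m crank '[[[-1,0,0,0,0,0,0],[0.5,0,0,0,0,0,0],[0.5,0,0,0,0,0,0],[0.5,0,0,0,0,0,0],[0.5,0,0,0,0,0,0]]]'; python3 -m crank '[[[0.5,0,0,-0.04,0,0,0],[0.5,0,0,-0.1,0,0,0],[0.5,0,0,-0.16,0,0,0],[0.5,0,0,-0.22,0,0,0],[0.5,0,0,-0.3,0,0,0]]]'; python3 go.py .34 -.298 .18 0
```

```text
t: 20.6
tool_pos: [0.6581, 0.2416, 0.0258]
orientation: [-2.218, -2.225, 0.0]
force: [0.7, 1.0, -0.8]
opening: 0.0455
gripper_force: 15.0
t: 21.22
tool_pos: [0.6582, 0.2416, 0.0263]
orientation: [2.218, 2.225, 0.0]
force: [0.5, -0.4, -1.4]
opening: 0.0693
gripper_force: 0.0
t: 21.85
tool_pos: [0.6578, 0.2415, 0.178]
orientation: [-2.218, -2.225, 0.0]
force: [1.5, -0.5, -0.3]
opening: 0.0695
gripper_force: 0.0
shift [-1.0772 -0.6387 -0.0037] turn [-0.0002  0.      0.0018]
```

```bash
python3 -m crank '[[[0.5,-0.09,-0.055,0,0,0,0],[0.5,-0.19,-0.11,0,0,0,0],[0.5,-0.29,-0.17,0,0,0,0],[0.5,-0.38,-0.23,0,0,0,0],[0.5,-0.48,-0.285,0,0,0,0]]]'; python3 -m crank '[[[0.5,-0.1,-0.06,0,0,0,0],[0.5,-0.2,-0.12,0,0,0,0],[0.5,-0.3,-0.18,0,0,0,0],[0.5,-0.4,-0.24,0,0,0,0],[0.5,-0.49,-0.29,0,0,0,0]]]'; python3 go.py .34 -.298 .09 0
python3 - <<'E'
from h import *
t=read_camera("top")[:,:,::-1];s=read_camera("side")[:,:,::-1]
a=cv2.resize(t[85:215,135:375],(720,390),interpolation=2)
cv2.imwrite("pics/c7.png",a)
E
```

```text
t: 22.48
tool_pos: [0.5157, -0.0, 0.178]
orientation: [2.216, 2.224, 0.002]
force: [0.8, -0.6, -0.4]
opening: 0.0699
gripper_force: 0.0
t: 23.1
tool_pos: [0.3712, -0.2461, 0.1781]
orientation: [2.216, 2.222, 0.0]
force: [-0.2, 0.3, 0.6]
opening: 0.0696
gripper_force: 0.0
shift [-0.1033 -0.0631  0.1763] turn [0.0015 0.0013 0.0016]
```

View pics/c7.png

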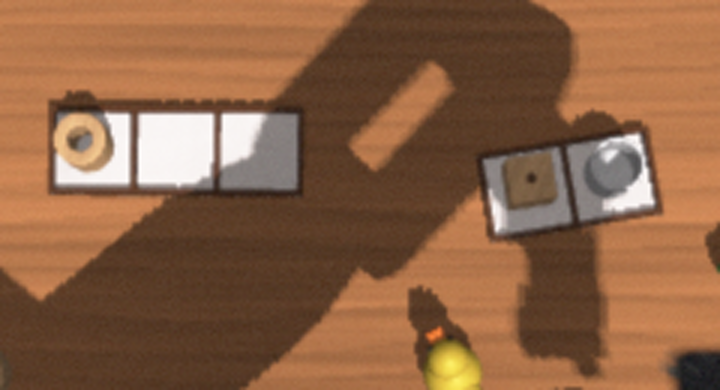

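The ring, cube and cup are all in their compartments, with the ring at top (162.7,131.7). I check its offset while moving over the rod.

```bash
python3 -c "
from h import *
dump('top',[(162.7-.3,131.7-.3)],.044,'ring')"; python3 -m crank '[[[0.5,-0.03,-0.02,0,0,0,0],[0.5,-0.06,-0.04,0.02,0,0,0],[0.5,-0.1,-0.062,0.07,0,0,0],[0.5,-0.103,-0.063,0.13,0,0,0],[0.5,-0.103,-0.063,0.17,0,0,0]]]'; python3 -m crank '[[[0.5,0,0,0.0,0,0,0],[0.5,0,0,0,0,0,0],[0.5,0,0,0,0,0,0],[0.5,0,0,0,0,0,0],[0.5,0,0,0,0,0,0]]]'; python3 go.py .34 -.298 .022 0
```

```text
ring [[655.6, 238.9]]
t: 23.82
tool_pos: [0.3411, -0.2954, 0.091]
orientation: [2.218, 2.224, 0.001]
force: [0.4, 0.0, 0.0]
opening: 0.0701
gripper_force: 0.0
t: 24.45
tool_pos: [0.3409, -0.296, 0.0916]
orientation: [2.218, 2.224, 0.0]
force: [0.5, 0.1, -0.2]
opening: 0.0695
gripper_force: 0.0
shift [-0.004  -0.0019  0.1391] turn [0.0003 0.0003 0.0018]
```

The ring is centred. I grip the rod.

```bash
python3 -m crank '[[[0.5,-0.004,-0.001,0.03,0,0,0],[0.5,-0.004,-0.001,0.07,0,0,0],[0.5,-0.004,-0.001,0.11,0,0,0],[0.5,-0.004,-0.001,0.135,0,0,0],[0.5,-0.004,-0.001,0.138,0,0,0]]]' 15; python3 -m crank '[[[-1,0,0,0,0,0,0],[-1,0,0,0,0,0,0],[-1,0,0,0,0,0,0],[-1,0,0,0,0,0,0],[-1,0,0,0,0,0,0]]]';python3 -m crank '[[[-1,0,0,0,0,0,0],[-1,0,0,0,0,0,0],[-1,0,0,-0.04,0,0,0],[-1,0,0,-0.10,0,0,0],[-1,0,0,-0.17,0,0,0]]]'; python3 go.py .657 .1685 .14 0
```

```text
t: 25.08
tool_pos: [0.3394, -0.297, 0.0207]
orientation: [-2.217, -2.223, -0.0]
force: [0.1, 0.6, -0.1]
opening: 0.0698
gripper_force: 0.0
t: 25.7
tool_pos: [0.3404, -0.2979, 0.0223]
orientation: [2.218, 2.224, -0.0]
force: [0.8, 0.3, 0.2]
opening: 0.0278
gripper_force: 15.0
t: 26.32
tool_pos: [0.3396, -0.2972, 0.1072]
orientation: [-2.217, -2.223, -0.0]
force: [-0.2, -1.5, -0.9]
opening: 0.0279
gripper_force: 15.0
shift [ 0.9296  0.6373 -0.0651] turn [-0.0008 -0.0009  0.0018]
```

```bash
python3 -m crank '[[[-1,0.05,0.03,-0.03,0,0,0],[-1,0.14,0.095,-0.065,0,0,0],[-1,0.24,0.165,-0.065,0,0,0],[-1,0.34,0.235,-0.065,0,0,0],[-1,0.44,0.3,-0.065,0,0,0]]]'; python3 -m crank '[[[-1,0.1,0.07,0,0,0,0],[-1,0.2,0.14,0,0,0,0],[-1,0.3,0.2,0,0,0,0],[-1,0.4,0.27,0,0,0,0],[-1,0.46,0.32,0,0,0,0]]]'; python3 go.py .657 .1685 .055 0
```

```text
t: 26.95
tool_pos: [0.4905, -0.0756, 0.1397]
orientation: [2.218, 2.224, 0.0]
force: [0.0, -1.1, 0.1]
opening: 0.0275
gripper_force: 15.0
t: 27.58
tool_pos: [0.6496, 0.1558, 0.1389]
orientation: [-2.216, -2.226, 0.0]
force: [1.0, 0.0, -0.5]
opening: 0.028
gripper_force: 15.0
shift [0.0252 0.0151 0.1679] turn [-0.0003 -0.0001  0.003 ]
```

```bash
python3 -m crank '[[[-1,0.015,0.008,0.02,0,0,0],[-1,0.025,0.012,0.06,0,0,0],[-1,0.025,0.012,0.1,0,0,0],[-1,0.025,0.012,0.14,0,0,0],[-1,0.025,0.012,0.165,0,0,0]]]'; python3 go.py .657 .1685 .0265 0
```

```text
t: 28.2
tool_pos: [0.6536, 0.1646, 0.0548]
orientation: [-2.218, -2.223, 0.003]
force: [-0.8, -0.3, -1.1]
opening: 0.0282
gripper_force: 15.0
shift [0.0078 0.0069 0.0566] turn [-0.0016  0.0003  0.0012]
```

```bash
python3 -m crank '[[[-1,0.004,0.003,0.02,0,0,0],[-1,0.004,0.003,0.035,0,0,0],[-1,0.004,0.003,0.048,0,0,0],[-1,0.004,0.003,0.053,0,0,0],[-1,0.004,0.003,0.055,0,0,0]]]'; python3 -m crank '[[[-1,0,0,0,0,0,0],[-1,0,0,0.001,0,0,0],[0.2,0,0,0.001,0,0,0],[0.2,0,0,0.001,0,0,0],[0.2,0,0,0.001,0,0,0]]]'; python3 go.py .657 .1685 .0265 0
```

```text
t: 28.82
tool_pos: [0.6565, 0.1676, 0.0298]
orientation: [2.218, 2.225, 0.0]
force: [-0.3, -0.0, -0.4]
opening: 0.0275
gripper_force: 15.0
t: 29.45
tool_pos: [0.6564, 0.1676, 0.0292]
orientation: [2.218, 2.225, 0.0]
force: [0.1, -0.6, 0.0]
opening: 0.0522
gripper_force: 0.0
shift [0.0018 0.0012 0.0054] turn [ 0.     -0.      0.0018]
```

```bash
python3 -m crank '[[[0.4,0,0,-0.04,0,0,0],[0.4,0,0,-0.1,0,0,0],[0.4,0,0,-0.18,0,0,0],[0.4,0,0,-0.26,0,0,0],[0.4,-0.03,-0.02,-0.3,0,0,0]]]'; python3 go.py .4055 -.179 .17 7.7
```

```text
t: 30.08
tool_pos: [0.6482, 0.1535, 0.1845]
orientation: [2.215, 2.223, 0.008]
force: [-0.5, -0.6, -0.1]
opening: 0.0656
gripper_force: 0.0
shift [-0.6631 -0.4883  0.0252] turn [ 0.004  -0.0005 -0.083 ]
```

```bash
python3 -m crank '[[[0.4,-0.08,-0.06,0,0,0,0],[0.4,-0.18,-0.13,0,0,0,0],[0.4,-0.28,-0.2,0,0,0,-0.03],[0.4,-0.37,-0.275,0,0,0,-0.06],[0.4,-0.45,-0.33,0,0,0,-0.083]]]'; python3 -m crank '[[[0.4,-0.06,-0.05,0,0,0,0],[0.4,-0.13,-0.1,0,0,0,0],[0.4,-0.19,-0.14,0,0,0,0],[0.4,-0.2,-0.16,0.05,0,0,0],[0.4,-0.2,-0.16,0.1,0,0,0]]]'; python3 go.py .4055 -.179 .06 7.7
```

```text
t: 30.7
tool_pos: [0.4811, -0.0744, 0.1809]
orientation: [2.066, 2.364, 0.001]
force: [-0.1, 0.6, 0.7]
opening: 0.0648
gripper_force: 0.0
t: 31.32
tool_pos: [0.4163, -0.184, 0.1307]
orientation: [2.069, 2.36, 0.001]
force: [1.0, -0.6, -0.1]
opening: 0.0652
gripper_force: 0.0
shift [ 0.013  -0.0205  0.1412] turn [ 0.0016  0.0014 -0.0019]
```

```bash
python3 -m crank '[[[0.4,0.008,-0.01,0.03,0,0,0],[0.4,0.013,-0.02,0.06,0,0,0],[0.4,0.013,-0.02,0.1,0,0,0],[0.4,0.013,-0.02,0.13,0,0,0],[0.4,0.013,-0.02,0.14,0,0,0]]]';  python3 go.py .4055 -.179 .019 7.7
python3 - <<'E'
from h import *
t=read_camera("top")[:,:,::-1];s=read_camera("side")[:,:,::-1]
a=cv2.resize(t[105:165,145:245],(400,240));a=np.vstack([a,np.zeros((160,400,3),np.uint8)]);b=cv2.resize(s[190:310,180:300],(400,400))
cv2.imwrite("pics/c8.png",np.hstack([a,b]))
E
```

```text
t: 31.95
tool_pos: [0.4049, -0.1771, 0.0584]
orientation: [-2.067, -2.364, 0.0]
force: [0.7, -0.0, 0.7]
opening: 0.065
gripper_force: 0.0
shift [-0.004   0.0008  0.0787] turn [-0.0006 -0.0005 -0.0005]
```

View pics/c8.png

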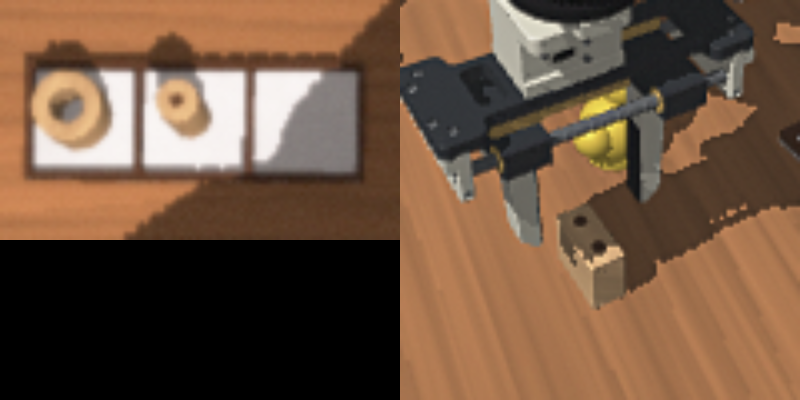

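The rod stands in the middle compartment and the jaws straddle the bar. I grip it.

```bash
python3 -m crank '[[[0.4,-0.003,0,0.03,0,0,0],[0.4,-0.003,0,0.055,0,0,0],[0.4,-0.003,0,0.075,0,0,0],[0.4,-0.003,0,0.077,0,0,0],[0.4,-0.003,0,0.077,0,0,0]]]' 15; python3 -m crank '[[[-1,0,0,0,0,0,0],[-1,0,0,0,0,0,0],[-1,0,0,0,0,0,0],[-1,0,0,0,0,0,0],[-1,0,0,0,0,0,0]]]';python3 -m crank '[[[-1,0,0,0,0,0,0],[-1,0,0,0,0,0,0],[-1,0,0,-0.04,0,0,0],[-1,0,0,-0.10,0,0,0],[-1,0,0,-0.18,0,0,0]]]'; python3 go.py .657 .0935 .135 0
```

```text
t: 32.67
tool_pos: [0.4055, -0.179, 0.0207]
orientation: [-2.069, -2.364, 0.0]
force: [-0.8, -0.0, 0.1]
opening: 0.0652
gripper_force: 0.0
t: 33.3
tool_pos: [0.4055, -0.179, 0.0207]
orientation: [2.069, 2.364, 0.0]
force: [-0.2, -0.1, 0.1]
opening: 0.0239
gripper_force: 15.0
t: 33.92
tool_pos: [0.4045, -0.1784, 0.1105]
orientation: [-2.067, -2.363, 0.001]
force: [0.6, -0.1, 0.2]
opening: 0.024
gripper_force: 15.0
shift [ 0.472   0.5727 -0.0494] turn [-0.0013 -0.0009  0.0849]
```

```bash
python3 -m crank '[[[-1,0.04,0.05,-0.03,0,0,0],[-1,0.11,0.13,-0.05,0,0,0.02],[-1,0.19,0.23,-0.05,0,0,0.04],[-1,0.27,0.325,-0.05,0,0,0.06],[-1,0.35,0.42,-0.05,0,0,0.085]]]'; python3 go.py .657 .0935 .135 0
```

```text
t: 34.55
tool_pos: [0.5911, 0.0235, 0.1355]
orientation: [2.223, 2.22, 0.0]
force: [0.9, -0.5, -0.4]
opening: 0.0242
gripper_force: 15.0
shift [0.1403 0.1316 0.0011] turn [ 0.0001  0.0001 -0.0009]
```

```bash
python3 -m crank '[[[-1,0.06,0.055,0,0,0,0],[-1,0.12,0.115,0,0,0,0],[-1,0.14,0.13,0.04,0,0,0],[-1,0.14,0.13,0.1,0,0,0],[-1,0.14,0.13,0.15,0,0,0]]]'; python3 -m crank '[[[-1,0,0,0,0,0,0],[-1,0,0,0,0,0,0],[-1,0,0,0,0,0,0],[-1,0,0,0,0,0,0],[-1,0,0,0,0,0,0]]]'; python3 go.py .657 .0935 .025 0
```

```text
t: 35.17
tool_pos: [0.6544, 0.0921, 0.0588]
orientation: [-2.22, -2.221, 0.002]
force: [0.1, 0.2, -0.3]
opening: 0.024
gripper_force: 15.0
t: 35.8
tool_pos: [0.6553, 0.0917, 0.0614]
orientation: [2.221, 2.221, 0.001]
force: [-0.2, -0.7, -0.6]
opening: 0.0241
gripper_force: 15.0
shift [0.0035 0.0033 0.0727] turn [ 0.0007 -0.     -0.0002]
```

```bash
python3 -m crank '[[[-1,0.003,0.002,0.02,0,0,0],[-1,0.003,0.002,0.04,0,0,0],[-1,0.003,0.002,0.06,0,0,0],[-1,0.003,0.002,0.068,0,0,0],[-1,0.003,0.002,0.071,0,0,0]]]'; python3 -m crank '[[[-1,0,0,0.001,0,0,0],[-1,0,0,0.001,0,0,0],[0.2,0,0,0.001,0,0,0],[0.2,0,0,0.001,0,0,0],[0.2,0,0,0.001,0,0,0]]]'; python3 -m crank '[[[0.4,0,0,-0.04,0,0,0],[0.4,0,0,-0.1,0,0,0],[0.4,0,0,-0.18,0,0,0],[0.4,0,0,-0.26,0,0,0],[0.4,0,-0.04,-0.3,0,0,0]]]'; python3 -m crank '[[[0.4,0,-0.1,0,0,0,0],[0.4,0,-0.2,0,0,0,0],[0.4,0,-0.3,0,0,0,0],[0.4,0,-0.36,0,0,0,0],[0.4,0,-0.36,0,0,0,0]]]'
python3 -m crank '[[[0.4,-0.1,0,0,0,0,0],[0.4,-0.2,0,0,0,0,0],[0.4,-0.2,0,0,0,0,0],[0.4,-0.2,0,0,0,0,0],[0.4,-0.2,0,0,0,0,0]]]'
python3 - <<'E'
from h import *
t=read_camera("top")[:,:,::-1];s=read_camera("side")[:,:,::-1]
a=cv2.resize(t[100:280,110:410],(600,360),interpolation=2);b=cv2.resize(s[130:280,150:370],(352,240))
c=cv2.resize(s[140:200,240:310],(280,240))
cv2.imwrite("pics/c9.png",np.vstack([np.pad(a,((0,0),(0,32),(0,0))),np.hstack([b,c])]))
E
```

```text
t: 36.42
tool_pos: [0.6558, 0.0932, 0.0247]
orientation: [-2.222, -2.221, 0.0]
force: [-0.4, -0.3, -1.1]
opening: 0.0239
gripper_force: 15.0
t: 37.05
tool_pos: [0.656, 0.0933, 0.0248]
orientation: [2.222, 2.221, 0.0]
force: [0.3, -0.0, 0.1]
opening: 0.0492
gripper_force: 0.0
t: 37.67
tool_pos: [0.638, 0.0933, 0.1799]
orientation: [2.219, 2.218, 0.008]
force: [0.8, 1.5, 0.3]
opening: 0.0652
gripper_force: 0.0
t: 38.3
tool_pos: [0.4551, 0.0935, 0.1763]
orientation: [2.22, 2.221, 0.003]
force: [1.8, -0.4, -0.2]
opening: 0.0653
gripper_force: 0.0
t: 38.92
tool_pos: [0.4563, -0.0057, 0.1749]
orientation: [2.22, 2.222, 0.001]
force: [0.9, -0.4, 0.2]
opening: 0.065
gripper_force: 0.0
```

View pics/c9.png

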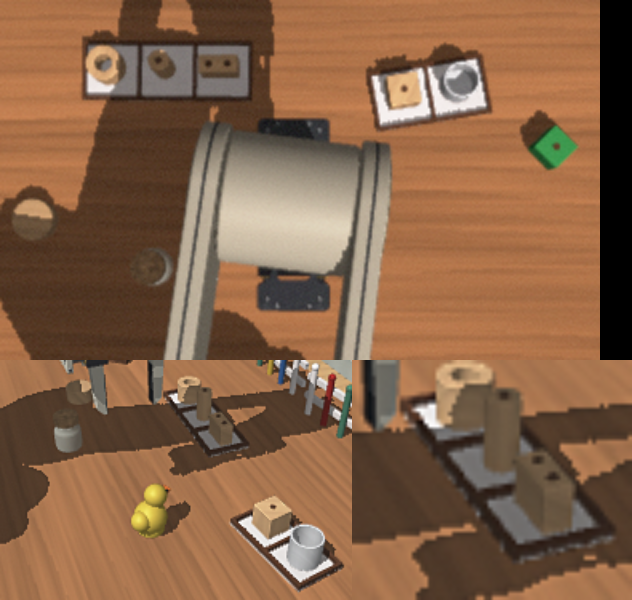

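All five pieces stand upright in their own compartments. The duck, jar, drum and green cube are where they were, and the arm is clear.

```bash
python3 -c "
from plant import *
print(close_job())"
```

```text
the job is handed in; nothing more can be done
None
```

Both kits are made up and handed in at about 39 s: the cup and cube are in tray2, and the ring, rod and bar are in tray3, each upright in its own compartment, with the duck, jar, drum and green cube left where they were.

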